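# Size an unmarked brass stem in the tube gauge

## Robot

A 6-joint arm with a two-finger parallel gripper is mounted at the origin on the work surface. World frame = base frame: x ahead of the robot, y to its left, z up, the work surface at z = 0. Lengths are in m, angles in rad, forces in N, time in s.
With the tool pointing down it reaches from about 0.275 to 0.825 m from the base axis. Payload 4.9 kg.
Tool frame: the origin (TCP) lies midway between the tips of the shut fingers; the grasp point (between the pads) lies 19 mm behind it (bot.grip_depth is the distance from the TCP to the grasp point, in m); z points along the fingers, y is the line along which they close (so a half turn about z gives the same grasp; the last joint's range is limited). The gripper opens to 85 mm and grips with 20 to 120 N. Pads are 22 mm wide; open, the fingers measure 114 mm over their backs; the gripper's body (76 mm by 85 mm) begins 54 mm behind the grasp point. The pads swing forward as they close: fully open they stand 13 mm farther back than shut.
Start: joints at [1.192, 0.326, -0.193, 1.052, 0, 1.437], TCP at [0.133, 0.534, 0.231] pointing down, gripper open.
Joint ranges: [-2.65, 2.65], [-0.97, 1.79], [-1.3, 1.35], [-1.93, 2.1], [-1.47, 1.37], [-3.14, 3.14]. Speed limits (rad/s): [2.57, 2.57, 3.14, 3.14, 3.14, 3.14].

## Interface

Orientations are given as a unit quaternion [w, x, y, z].
In Python, from cell import bot gives the robot as it stands. Calls block until the motion is done:
- bot.move_pose(position, orientation): joint-space move of the TCP to a pose.
- bot.move_linear(position, speed=0.15, rotation=None, until_force=None): straight line of the TCP; rotation=None keeps the orientation; speed is the mean speed in m/s. With until_force (N) it stops when the force on the tool has changed by that much, and returns True; else False.
- bot.goto_joints(angles): joint-space move.
- bot.set_gripper(opening, grasp_force=None): opening from 0.0 (shut) to 1.0 (fully open); grasp_force is the grip in N (None keeps the last); returns when the fingers have stopped.
- bot.wait(seconds).
- bot.solve_ik(position, orientation): joint angles nearest the present ones, or None.
- bot.camera(name): name is "side" or "top"; returns the picture (480x640x3 uint8, red, green, blue); there is no depth.
- bot.calibration(name): a dict with "mtx" (3x3 intrinsics, pixels), "extrinsics" (4x4, takes a point from world to camera coordinates). Camera axes: x right, y down, z forward; pixel columns grow to the right and rows downward; lengths in m; the calibration is good to about 2 mm. A picture is of the moment at which its call begins. calibration takes no time and is no camera call.
A pose or a line that the arm cannot do raises bot.PlanningError and nothing moves.
- bot.close_job(): hands the job in; it is judged then, once.
Trained networks look in the newest picture that a camera, given by its name, has taken for a name from the list of things; names that differ only in an ending like _2 or _b are one class to them, and where a whole thing is asked for, a point or a joint stands for the part that bears it (a point fixed in the world has none). Each returns a list of dicts, best first, with "confidence" (0 to 1); they miss things now and then, are a little off and sometimes report something else, mostly with a low value. They report only what shows in the picture. A call takes as long as a camera call. They do not tell look-alikes from the thing itself.
- bot.search_frame(camera, thing): "bbox" ([left, top, width, height] in pixels, round what is visible of it).
Readings, each from a call of its own:
- bot.read_clock(): time.
- bot.read_joint_positions(): joint angles.
- bot.read_joint_vel(): joint speeds.
- bot.read_joint_efforts(): joint torques, N m.
- bot.read_position(): TCP position.
- bot.read_tool_rot(): TCP orientation.
- bot.read_ft_force(): force on the tool from outside, world axes, zero at the start.
- bot.read_moment(): the same for the moment, N m.
- bot.read_gripper_width(): opening from 0.0 (shut) to 1.0 (fully open).
- bot.read_finger_force(): force on a finger pad.
Only numpy, scipy, OpenCV 4.12 (cv2) and the standard library are available. Lean on these libraries where they do the work, as an engineer would, in place of code of your own. Each camera call takes 0.05 s, during which the arm holds its last target. There are 200 camera calls.

## Task

The brass stem in the middle pocket of the pine rack has lost its size mark. Try it in the steel tube gauge hole by hole from the smallest, resting it squarely on each with only a light push, until you come to the first hole that lets its plain end through, and leave it standing there with its shoulder flat on the plate. Leave the two end stems in the rack and the other things in the drawer alone.

Things in the scene. Friction and masses are not known exactly. Their poses are not given: they have to be found in the camera images.
- gauge: Rigid steel tube gauge screwed to the drawer bottom: plate 60 x 190 mm (x, y), 6 mm thick, on folded end legs with screwed feet (240 mm overall), open underneath. Origin: centre of its underside on the drawer bottom (10 mm above the bench); plate top 45 mm above it. Four through holes along its y axis, smallest at -y, 38 to 44 mm apart. A stem stands with its shoulder on the plate in the hole of its own size; in a larger hole its shoulder falls through.
- hole_10 (a point): Centre of the gauge's hole for 10 mm stems (bored 11 mm), at the plate's top surface.
- hole_14 (a point): Centre of the gauge's hole for 14 mm stems (bored 15 mm), at the plate's top surface.
- hole_18 (a point): Centre of the gauge's hole for 18 mm stems (bored 19 mm), at the plate's top surface.
- hole_22 (a point): Centre of the gauge's hole for 22 mm stems (bored 23 mm), at the plate's top surface.
- rack: Pine block 190 x 60 x 45 mm, fixed to the drawer bottom, with three loose 28 mm pockets in a row along its x axis, 62 mm apart; a stem stands in each, hanging by its collar on the block's top. Origin: centre of its underside on the drawer bottom.
- pocket_near (a point): Centre of the rack's end pocket on its -x side, at the block's top.
- pocket_mid (a point): Centre of the rack's middle pocket, at the block's top.
- pocket_far (a point): Centre of the rack's end pocket on its +x side, at the block's top.
- stem_a: Brass stem adaptor, upright, 95 mm, 0.18 kg. Up from its bottom end (origin; z up): plain stem 28 mm long, end bevelled 1.5 mm; shoulder 10 mm long, about 3 mm wider; collar 36 mm wide, 5 mm thick; hexagon 24 mm over flats at 43-73 mm (grip it here; flats face its x axis and each 60 deg on); thin barb. All look alike; plain stems are 14, 18 and 22 mm thick, which is which not told.
- stem_b: Brass stem adaptor, upright, 95 mm, 0.18 kg. Up from its bottom end (origin; z up): plain stem 28 mm long, end bevelled 1.5 mm; shoulder 10 mm long, about 3 mm wider; collar 36 mm wide, 5 mm thick; hexagon 24 mm over flats at 43-73 mm (grip it here; flats face its x axis and each 60 deg on); thin barb. All look alike; plain stems are 14, 18 and 22 mm thick, which is which not told.
- stem_c: Brass stem adaptor, upright, 95 mm, 0.18 kg. Up from its bottom end (origin; z up): plain stem 28 mm long, end bevelled 1.5 mm; shoulder 10 mm long, about 3 mm wider; collar 36 mm wide, 5 mm thick; hexagon 24 mm over flats at 43-73 mm (grip it here; flats face its x axis and each 60 deg on); thin barb. All look alike; plain stems are 14, 18 and 22 mm thick, which is which not told.
- stem_a_shoulder (a point): Centre of the underside of stem_a's shoulder, 28 mm above its origin.
- stem_b_shoulder (a point): Centre of the underside of stem_b's shoulder, 28 mm above its origin.
- stem_c_shoulder (a point): Centre of the underside of stem_c's shoulder, 28 mm above its origin.
- clamp: Loose stainless worm-drive clamp lying flat, band 42 mm across, 12 mm high, screw housing at its +x side. Origin: centre of the ring's underside.
- nipple: Loose galvanized hex nipple lying along its x axis, 60 mm long, 21 mm thick, hex 26 mm. Origin: under its middle.
- coupler: Loose red plastic quick coupler standing upright, 32 mm in diameter, 56 mm tall. Origin: centre of its underside.
- elbow: Loose brass barbed elbow lying flat, 20 mm high, its two 30 mm arms along its +x and +y. Origin: under the corner.
Mind the look-alikes: they are no part of the job. Leave any black or red look-alike of the stem_a alone.

How it is judged:
On the way, in this order (a step that is already met when the one before it is completed fails the run):
1. the middle stem is first rested upright on the smallest hole and lightly pressed there (within 4 mm of its centre, more than 1 N, for 0.1 s) ((((horizontal distance between stem_a and hole_10 below 0.004 m and contact force between stem_a and gauge above 1 N and angle between stem_a's own z axis and vertical below 0.12 rad) and ((horizontal distance between stem_b and pocket_near below 0.009 m or horizontal distance between stem_b and pocket_far below 0.009 m) and angle between stem_b's own z axis and vertical below 0.1 rad and height (world z) of stem_b below 0.025 m) and ((horizontal distance between stem_c and pocket_near below 0.009 m or horizontal distance between stem_c and pocket_far below 0.009 m) and angle between stem_c's own z axis and vertical below 0.1 rad and height (world z) of stem_c below 0.025 m)) or ((horizontal distance between stem_b and hole_10 below 0.004 m and contact force between stem_b and gauge above 1 N and angle between stem_b's own z axis and vertical below 0.12 rad) and ((horizontal distance between stem_a and pocket_near below 0.009 m or horizontal distance between stem_a and pocket_far below 0.009 m) and angle between stem_a's own z axis and vertical below 0.1 rad and height (world z) of stem_a below 0.025 m) and ((horizontal distance between stem_c and pocket_near below 0.009 m or horizontal distance between stem_c and pocket_far below 0.009 m) and angle between stem_c's own z axis and vertical below 0.1 rad and height (world z) of stem_c below 0.025 m)) or ((horizontal distance between stem_c and hole_10 below 0.004 m and contact force between stem_c and gauge above 1 N and angle between stem_c's own z axis and vertical below 0.12 rad) and ((horizontal distance between stem_a and pocket_near below 0.009 m or horizontal distance between stem_a and pocket_far below 0.009 m) and angle between stem_a's own z axis and vertical below 0.1 rad and height (world z) of stem_a below 0.025 m) and ((horizontal distance between stem_b and pocket_near below 0.009 m or horizontal distance between stem_b and pocket_far below 0.009 m) and angle between stem_b's own z axis and vertical below 0.1 rad and height (world z) of stem_b below 0.025 m)))), for 0.1 s.
2. then it is tried in the next hole in the same way: pressed on it, or more than 5 mm into it (((horizontal distance between stem_a and hole_14 below 0.004 m and (contact force between stem_a and gauge above 1 N or z of stem_a in the frame of gauge below 0.04 m) and angle between stem_a's own z axis and vertical below 0.12 rad) or (horizontal distance between stem_b and hole_14 below 0.004 m and (contact force between stem_b and gauge above 1 N or z of stem_b in the frame of gauge below 0.04 m) and angle between stem_b's own z axis and vertical below 0.12 rad) or (horizontal distance between stem_c and hole_14 below 0.004 m and (contact force between stem_c and gauge above 1 N or z of stem_c in the frame of gauge below 0.04 m) and angle between stem_c's own z axis and vertical below 0.12 rad))), for 0.1 s.
3. let go, it stands in the smallest hole that it passes, shoulder down on the plate ((((((distance between stem_a_shoulder and hole_14 below 0.003 m and horizontal distance between stem_a_shoulder and hole_14 below 0.001 m) or (distance between stem_a_shoulder and hole_18 below 0.003 m and horizontal distance between stem_a_shoulder and hole_18 below 0.001 m) or (distance between stem_a_shoulder and hole_22 below 0.003 m and horizontal distance between stem_a_shoulder and hole_22 below 0.001 m)) and angle between stem_a's own z axis and vertical below 0.06 rad and linear speed of stem_a below 0.02 m/s) and contact force between the fingers and stem_a below 0.1 N) or ((((distance between stem_b_shoulder and hole_14 below 0.003 m and horizontal distance between stem_b_shoulder and hole_14 below 0.001 m) or (distance between stem_b_shoulder and hole_18 below 0.003 m and horizontal distance between stem_b_shoulder and hole_18 below 0.001 m) or (distance between stem_b_shoulder and hole_22 below 0.003 m and horizontal distance between stem_b_shoulder and hole_22 below 0.001 m)) and angle between stem_b's own z axis and vertical below 0.06 rad and linear speed of stem_b below 0.02 m/s) and contact force between the fingers and stem_b below 0.1 N) or ((((distance between stem_c_shoulder and hole_14 below 0.003 m and horizontal distance between stem_c_shoulder and hole_14 below 0.001 m) or (distance between stem_c_shoulder and hole_18 below 0.003 m and horizontal distance between stem_c_shoulder and hole_18 below 0.001 m) or (distance between stem_c_shoulder and hole_22 below 0.003 m and horizontal distance between stem_c_shoulder and hole_22 below 0.001 m)) and angle between stem_c's own z axis and vertical below 0.06 rad and linear speed of stem_c below 0.02 m/s) and contact force between the fingers and stem_c below 0.1 N))), for 0.2 s.
At the end, for the whole second after the job is handed in: The stem from the middle pocket stands at rest, let go, in the smallest gauge hole it passes: shoulder's underside within 3 mm of the hole's mouth, centred within 1 mm (the fit leaves 0.5 mm), upright within 0.06 rad; the other two stems stand in the rack's end pockets ((((((distance between stem_a_shoulder and hole_14 below 0.003 m and horizontal distance between stem_a_shoulder and hole_14 below 0.001 m) or (distance between stem_a_shoulder and hole_18 below 0.003 m and horizontal distance between stem_a_shoulder and hole_18 below 0.001 m) or (distance between stem_a_shoulder and hole_22 below 0.003 m and horizontal distance between stem_a_shoulder and hole_22 below 0.001 m)) and angle between stem_a's own z axis and vertical below 0.06 rad and linear speed of stem_a below 0.02 m/s) and ((horizontal distance between stem_b and pocket_near below 0.009 m or horizontal distance between stem_b and pocket_far below 0.009 m) and angle between stem_b's own z axis and vertical below 0.1 rad and height (world z) of stem_b below 0.025 m) and ((horizontal distance between stem_c and pocket_near below 0.009 m or horizontal distance between stem_c and pocket_far below 0.009 m) and angle between stem_c's own z axis and vertical below 0.1 rad and height (world z) of stem_c below 0.025 m)) or ((((distance between stem_b_shoulder and hole_14 below 0.003 m and horizontal distance between stem_b_shoulder and hole_14 below 0.001 m) or (distance between stem_b_shoulder and hole_18 below 0.003 m and horizontal distance between stem_b_shoulder and hole_18 below 0.001 m) or (distance between stem_b_shoulder and hole_22 below 0.003 m and horizontal distance between stem_b_shoulder and hole_22 below 0.001 m)) and angle between stem_b's own z axis and vertical below 0.06 rad and linear speed of stem_b below 0.02 m/s) and ((horizontal distance between stem_a and pocket_near below 0.009 m or horizontal distance between stem_a and pocket_far below 0.009 m) and angle between stem_a's own z axis and vertical below 0.1 rad and height (world z) of stem_a below 0.025 m) and ((horizontal distance between stem_c and pocket_near below 0.009 m or horizontal distance between stem_c and pocket_far below 0.009 m) and angle between stem_c's own z axis and vertical below 0.1 rad and height (world z) of stem_c below 0.025 m)) or ((((distance between stem_c_shoulder and hole_14 below 0.003 m and horizontal distance between stem_c_shoulder and hole_14 below 0.001 m) or (distance between stem_c_shoulder and hole_18 below 0.003 m and horizontal distance between stem_c_shoulder and hole_18 below 0.001 m) or (distance between stem_c_shoulder and hole_22 below 0.003 m and horizontal distance between stem_c_shoulder and hole_22 below 0.001 m)) and angle between stem_c's own z axis and vertical below 0.06 rad and linear speed of stem_c below 0.02 m/s) and ((horizontal distance between stem_a and pocket_near below 0.009 m or horizontal distance between stem_a and pocket_far below 0.009 m) and angle between stem_a's own z axis and vertical below 0.1 rad and height (world z) of stem_a below 0.025 m) and ((horizontal distance between stem_b and pocket_near below 0.009 m or horizontal distance between stem_b and pocket_far below 0.009 m) and angle between stem_b's own z axis and vertical below 0.1 rad and height (world z) of stem_b below 0.025 m)))); the robot touches nothing.
It fails at once if a stem pressed or knocked on the gauge with more than 30 N (contact force between any of stem_a, stem_b, stem_c and gauge above 30 N).
It fails at once if a second stem moved by more than 12 mm (distance of each of stem_a, stem_b from where it was at the start of the episode above 0.012 m or distance of each of stem_a, stem_c from where it was at the start of the episode above 0.012 m or distance of each of stem_b, stem_c from where it was at the start of the episode above 0.012 m).
It fails at once if the clamp, nipple, coupler or elbow moved by more than 15 mm (distance of any of clamp, nipple, coupler, elbow from where it was at the start of the episode above 0.015 m).
It also fails if it takes over 69 s, if anything falls off the work surface, if the arm or the gripper's body presses on something with over 40 N, if the wrist force passes 120 N, or if a joint passes its speed limit or range.

## Working session

There is one attempt and no reset: what is moved stays moved. The work goes in short steps, each a Python script; the robot and the scene stay as the last script left them, time stands still between calls to the robot, and variables do not carry over. Pictures are saved under pics/ and viewed, at most 10 in all, crops included, and the job is handed in when it is done.

```bash
mkdir -p pics; ls; python3 - <<'E'
from cell import bot
import cv2,numpy as np
for n in("top","side"):
    im=bot.camera(n); cv2.imwrite(f"pics/{n}0.png",im[:,:,::-1])
    c=bot.calibration(n); E=np.array(c["extrinsics"]); print(n,np.round(c["mtx"],1).tolist(),"pos",np.round(-E[:3,:3].T@E[:3,3],3),np.round(E[:3,:3],3).tolist())
    for t in("gauge","rack","stem_a","hole_10","pocket_mid"):
        print(t,[(np.round(d["bbox"],1).tolist(),round(d["confidence"],2)) for d in bot.search_frame(n,t)])
print(bot.read_clock(),bot.read_tool_rot())
E
```

```text
pics
top [[535.5, 0.0, 317.9], [0.0, 535.5, 234.7], [0.0, 0.0, 1.0]] pos [ 0.394 -0.071  1.103] [[0.013, -1.0, -0.015], [-0.996, -0.012, -0.091], [0.091, 0.016, -0.996]]
gauge []
rack [([365.4, 165.4, 41.5, 98.5], 0.79)]
stem_a [([507.4, 274.3, 23.6, 18.1], 0.85), ([376.0, 199.3, 17.6, 21.3], 0.82), ([509.0, 231.7, 27.9, 21.5], 0.82), ([379.8, 173.0, 18.1, 17.4], 0.68), ([399.7, 333.9, 21.6, 18.9], 0.65), ([498.9, 128.9, 21.8, 22.5], 0.62), ([371.0, 234.0, 26.6, 18.5], 0.5)]
hole_10 [([193.8, 171.9, 112.8, 51.3], 0.84)]
pocket_mid [([364.8, 165.3, 39.8, 97.4], 0.57)]
side [[501.1, 0.0, 322.0], [0.0, 501.1, 246.9], [0.0, 0.0, 1.0]] pos [ 0.454 -0.809  0.671] [[0.998, -0.059, 0.002], [-0.036, -0.632, -0.774], [0.047, 0.772, -0.633]]
gauge [([324.2, 176.6, 43.5, 78.4], 0.67)]
rack [([294.6, 278.3, 112.5, 46.4], 0.82), ([407.5, 229.1, 24.0, 23.2], 0.69), ([323.5, 179.2, 42.2, 74.3], 0.4)]
stem_a [([336.9, 266.2, 22.9, 30.5], 0.97), ([309.9, 419.3, 26.9, 44.1], 0.96), ([189.9, 298.4, 21.9, 47.4], 0.94), ([257.1, 418.0, 26.7, 45.4], 0.76), ([372.1, 266.0, 24.4, 35.7], 0.75), ([301.2, 268.8, 19.3, 30.6], 0.74), ([461.5, 397.2, 24.4, 45.5], 0.59)]
hole_10 [([319.7, 176.8, 49.3, 80.5], 0.74), ([337.3, 266.3, 21.6, 30.1], 0.73), ([370.4, 267.9, 25.2, 33.0], 0.16)]
pocket_mid [([291.1, 278.0, 114.0, 44.6], 0.88)]
0.6 [3.85099483e-06 1.22103293e-01 9.92517398e-01 7.72171319e-06]
```

View pics/top0.png

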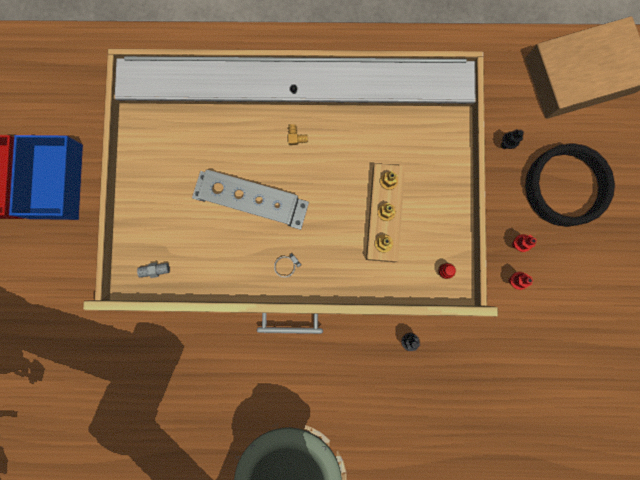

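View pics/side0.png

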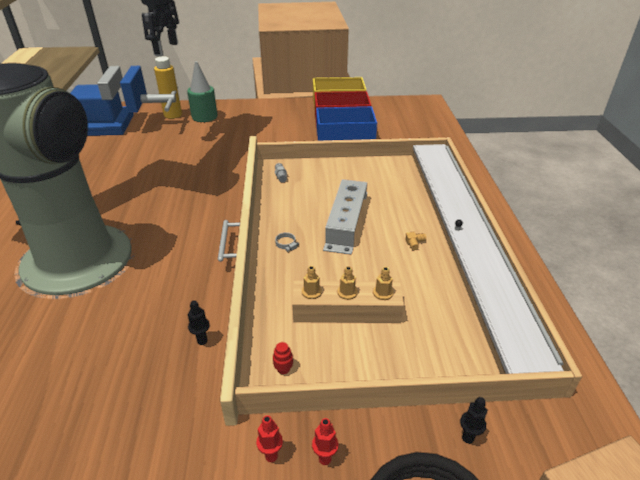

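Top view: the gauge holes run from (218,188), the largest, to (277,205), the smallest at -y. The rack has three brass stems at (389,179), (386,210) and (383,242). Red look-alikes are at (525,242) and (521,280), and black ones at (512,139) and (411,341). These are all outside the drawer and not brass. The brass stem at (386,210) in the middle pocket fits the description. I'll enlarge it to confirm and to read the hexagon's yaw.

```bash
cat > h.py <<'E'
from cell import bot
import cv2,numpy as np
def px2w(n,uv,z):
    c=bot.calibration(n);K=np.array(c["mtx"]);E=np.array(c["extrinsics"]);R=E[:3,:3];o=-R.T@E[:3,3]
    d=R.T@np.linalg.inv(K)@np.array([uv[0],uv[1],1.]);return o+d*(z-o[2])/d[2]
def w2px(n,p):
    c=bot.calibration(n);K=np.array(c["mtx"]);E=np.array(c["extrinsics"]);q=K@(E[:3,:3]@np.asarray(p)+E[:3,3]);return q[:2]/q[2]
E
python3 - <<'E'
from h import *
t=cv2.imread("pics/top0.png");s=cv2.imread("pics/side0.png")
r=lambda im,x,y,w,h,W,H:cv2.resize(im[y:y+h,x:x+w],(W,H),interpolation=cv2.INTER_CUBIC)
a=r(t,371,195,32,32,400,400);b=r(s,328,260,40,40,400,400)
cv2.imwrite("pics/crop1.png",np.hstack([a,b]))
a=r(t,185,160,130,75,780,450);cv2.imwrite("pics/crop2.png",a)
for z,uv in((.112,(387,205)),(.055,(386,210))): print(px2w("top",uv,z))
for uv in((277,205),(259,200),(238,194),(218,188)):print("hole",px2w("top",uv,.055))
for uv in ((389,179),(383,242)):print("ends",px2w("top",uv,.08))
E
```

```text
[ 0.54175165 -0.18359025  0.112     ]
[ 0.54030309 -0.18808743  0.055     ]
hole [0.5478689  0.02710883 0.055     ]
hole [0.55746835 0.06300413 0.055     ]
hole [0.56903538 0.10501587 0.055     ]
hole [0.58066134 0.14517239 0.055     ]
ends [ 0.59731082 -0.19099465  0.08      ]
ends [ 0.47501322 -0.17968     0.08      ]
```

View pics/crop1.png

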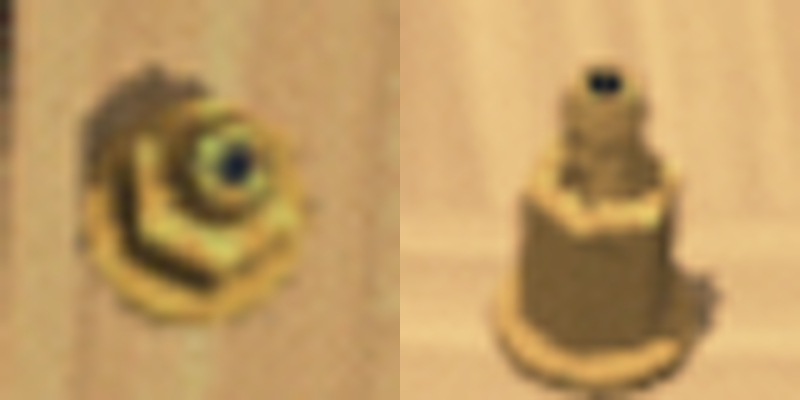

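View pics/crop2.png

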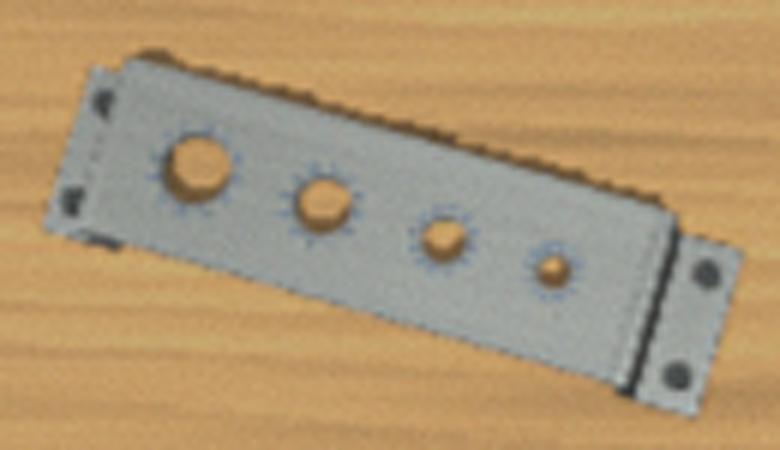

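Crop 1 confirms a brass stem with a hexagon, and its left hexagon edge is nearly vertical at crop x≈145, so a flat faces about ±y. Crop 2 shows the four holes and blue size ticks. Next I fit hexagon, collar and hole edges in both images with subpixel accuracy.

```bash
cat >> h.py <<'E'
from scipy.ndimage import map_coordinates,gaussian_filter
from scipy.optimize import minimize
def proj(n,P):
    c=bot.calibration(n);K=np.array(c["mtx"]);E=np.array(c["extrinsics"]);q=(P@E[:3,:3].T+E[:3,3])@K.T;return q[:,:2]/q[:,2:]
def grads(im):
    g=[gaussian_filter(im[:,:,k].astype(float),.6) for k in range(3)]
    return [np.gradient(x) for x in g]
def escore(n,G,P):   # P: closed or open polyline, world points
    p=proj(n,P);m=(p[1:]+p[:-1])/2;t=p[1:]-p[:-1];t/=np.linalg.norm(t,axis=1)[:,None]+1e-9
    s=0
    for gy,gx in G:
        s=s+(map_coordinates(gx,[m[:,1],m[:,0]],order=1)*-t[:,1]+map_coordinates(gy,[m[:,1],m[:,0]],order=1)*t[:,0])**2
    return np.sqrt(s).mean()
A=np.linspace(0,2*np.pi,121)
def circ(x,y,z,r):return np.c_[x+r*np.cos(A),y+r*np.sin(A),A*0+z]
def hexa(x,y,z,yaw,R=.024/np.sqrt(3)):
    v=yaw+np.pi/6+np.arange(7)*np.pi/3;V=np.c_[x+R*np.cos(v),y+R*np.sin(v),v*0+z]
    return np.vstack([np.linspace(V[i],V[i+1],15) for i in range(6)])
E
python3 - <<'E'
from h import *
I={n:cv2.imread(f"pics/{n}0.png") for n in("top","side")}
G={n:grads(I[n]) for n in I}
def refine(f,x0,r=.005,st=.00025):
    g=np.arange(-r,r+st/2,st);b=max((f(x0[0]+a,x0[1]+c),a,c) for a in g for c in g);return np.array([x0[0]+b[1],x0[1]+b[2]]),b[0]
for n in I:
    c,s=refine(lambda x,y:escore(n,G[n],circ(x,y,.060,.018)),(.541,-.187),.008,.0005);print(n,"collar",c,round(s,1))
    sc=[]
    for d in range(-30,30,3):
        f=lambda x,y:escore(n,G[n],hexa(x,y,.09,np.radians(d)))
        q,s=refine(f,c,.003,.0005);sc.append((round(s,1),d,np.round((q-c)*1000,1).tolist()))
    print([ (a,b) for a,b,_ in sc]);print(sorted(sc)[::-1][:3])
H=[]
for r,uv in((11,(277,205)),(15,(259,200)),(19,(238,194)),(23,(218,188))):
    for n in I:
        x0=px2w("top",uv,.055)[:2]
        c,s=refine(lambda x,y:escore(n,G[n],circ(x,y,.055,r/2000)),x0,.006,.0004);print(r,n,np.round(c,4),round(s,1))
for uv in((389,179),(383,242)):
    x0=px2w("top",uv,.075)[:2]
    print("end",[np.round(refine(lambda x,y:escore(n,G[n],circ(x,y,.06,.018)),x0,.008,.0005)[0],4) for n in I])
E
```

```text
top collar [ 0.5425 -0.188 ] 27.0Traceback (most recent call last):
  File "<stdin>", line 11, in <module>
  File "<stdin>", line 5, in refine
  File "<stdin>", line 5, in <genexpr>
  File "<stdin>", line 10, in <lambda>
  File "h.py", line 16, in escore
    p=proj(n,P);m=(p[1:]+p[:-1])/2;t=p[1:]-p[:-1];t/=np.linalg.norm(t,axis=1)[:,None]+1e-9
  File "h.py", line 11, in proj
    c=bot.calibration(n);K=np.array(c["mtx"]);E=np.array(c["extrinsics"]);q=(P@E[:3,:3].T+E[:3,3])@K.T;return q[:,:2]/q[:,2:]
ValueError: time passes only in moves, steps and waits
```

```bash
sed -i 's/bot.calibration(n)/cal(n)/; 1i import functools' h.py; sed -i '/^import cv2/a @functools.lru_cache\ndef cal(n): return bot.calibration(n)' h.py
cat > fit.py <<'E'
from h import *
I={n:cv2.imread(f"pics/{n}0.png") for n in("top","side")}
G={n:grads(I[n]) for n in I}
def refine(f,x0,r=.005,st=.00025):
    g=np.arange(-r,r+st/2,st);b=max((f(x0[0]+a,x0[1]+c),a,c) for a in g for c in g);return np.array([x0[0]+b[1],x0[1]+b[2]]),b[0]
for n in I:
    c,s=refine(lambda x,y:escore(n,G[n],circ(x,y,.060,.018)),(.541,-.187),.008,.0005);print(n,"collar",c,round(s,1))
    sc=[]
    for d in range(-30,30,3):
        f=lambda x,y:escore(n,G[n],hexa(x,y,.09,np.radians(d)))
        q,s=refine(f,c,.003,.0005);sc.append((round(s,1),d,np.round((q-c)*1000,1).tolist()))
    print([ (a,b) for a,b,_ in sc]);print(sorted(sc)[::-1][:3])
for r,uv in((11,(277,205)),(15,(259,200)),(19,(238,194)),(23,(218,188))):
    for n in I:
        x0=px2w("top",uv,.055)[:2]
        c,s=refine(lambda x,y:escore(n,G[n],circ(x,y,.055,r/2000)),x0,.006,.0004);print(r,n,np.round(c,4),round(s,1))
for uv in((389,179),(383,242)):
    x0=px2w("top",uv,.075)[:2]
    print("end",[np.round(refine(lambda x,y:escore(n,G[n],circ(x,y,.06,.018)),x0,.008,.0005)[0],4) for n in I])
E
python3 fit.py
```

```text
top collar [ 0.5425 -0.188 ] 27.0
[(np.float64(20.8), -30), (np.float64(20.4), -27), (np.float64(20.4), -24), (np.float64(20.7), -21), (np.float64(21.0), -18), (np.float64(21.2), -15), (np.float64(21.4), -12), (np.float64(21.6), -9), (np.float64(22.1), -6), (np.float64(22.3), -3), (np.float64(22.6), 0), (np.float64(22.7), 3), (np.float64(22.4), 6), (np.float64(22.2), 9), (np.float64(21.6), 12), (np.float64(21.0), 15), (np.float64(20.7), 18), (np.float64(20.5), 21), (np.float64(20.8), 24), (np.float64(20.9), 27)]
[(np.float64(22.7), 3, [-1.0, 3.0]), (np.float64(22.6), 0, [-1.0, 3.0]), (np.float64(22.4), 6, [-1.5, 3.0])]
side collar [ 0.54  -0.183] 36.1
[(np.float64(30.4), -30), (np.float64(30.0), -27), (np.float64(29.4), -24), (np.float64(28.7), -21), (np.float64(28.2), -18), (np.float64(28.0), -15), (np.float64(27.6), -12), (np.float64(26.9), -9), (np.float64(26.6), -6), (np.float64(26.2), -3), (np.float64(26.3), 0), (np.float64(26.4), 3), (np.float64(26.8), 6), (np.float64(27.2), 9), (np.float64(27.8), 12), (np.float64(28.5), 15), (np.float64(29.2), 18), (np.float64(29.8), 21), (np.float64(30.3), 24), (np.float64(30.5), 27)]
[(np.float64(30.5), 27, [-3.0, -3.0]), (np.float64(30.4), -30, [-3.0, -3.0]), (np.float64(30.3), 24, [-3.0, -3.0])]
11 top [0.5479 0.0275] 36.7
11 side [0.5463 0.0287] 39.7
15 top [0.5575 0.0638] 34.9
15 side [0.5571 0.0654] 43.4
19 top [0.5686 0.1042] 33.5
19 side [0.5678 0.1058] 47.2
23 top [0.5803 0.1472] 34.3
23 side [0.5795 0.148 ] 50.9
end [array([ 0.6048, -0.1936]), array([ 0.6023, -0.1841])]
end [array([ 0.4784, -0.1802]), array([ 0.4779, -0.1787])]
```

```bash
cat > fit2.py <<'E'
from fit import *
print('----')
def dark(n,uv,w=6):
    g=I[n].astype(float).sum(2);x0,y0=int(uv[0])-w,int(uv[1])-w;p=g[y0:y0+2*w+1,x0:x0+2*w+1]
    W=np.clip(200-p,0,None);yy,xx=np.mgrid[:2*w+1,:2*w+1];return np.array([x0+(W*xx).sum()/W.sum(),y0+(W*yy).sum()/W.sum()]),W.sum()
for tu,su in(((389.3,207.7),(348,267.7)),((391,176),(385,268)),((386,238),(311,269))):
    (a,wa),(b,wb)=dark("top",tu,3),dark("side",su,3);print(a,wa,b,wb,px2w("top",a,.112),px2w("side",b,.112))
# joint hexagon fit, top edge + collar, centre common
for n in I:
    best=[]
    for d in range(-30,30,3):
        f=lambda x,y:escore(n,G[n],hexa(x,y,.09,np.radians(d)))*2+escore(n,G[n],circ(x,y,.060,.018))+.5*escore(n,G[n],circ(x,y,.112,.004))
        q,s=refine(f,(.541,-.186),.005,.0005);best.append((round(s,1),d,np.round(q,4).tolist()))
    print(n,[(float(a),b) for a,b,_ in best],max(best))
a=I["top"][190:228,365:410];b=I["side"][255:310,320:375]
def ov(n,im,x0,y0,c,d):
    k=9;im=cv2.resize(im,None,fx=k,fy=k,interpolation=cv2.INTER_CUBIC)
    for P in(hexa(*c,.09,np.radians(d)),circ(*c,.06,.018)):
        q=((proj(n,P)-[x0,y0]+.5)*k*8).astype(int);cv2.polylines(im,[q.reshape(-1,1,2)],False,(255,0,255),1,cv2.LINE_AA,3)
    return im
c=(.541,-.187)
o=[ov("top",a,365,190,c,27),ov("side",b,320,255,c,27)[:342]]
h=min(x.shape[0] for x in o);cv2.imwrite("pics/ov.png",np.hstack([x[:h] for x in o])[:, :800])
E
sed -i 's/^for n in I:/for n in []:/; s/^for r,uv in.*/for r,uv in []:/; s/^for uv in.*/for uv in []:/' fit.py; python3 fit2.py
```

```text
----
[388.96666667 208.1       ] 210.0 [348.04528302 268.        ] 265.0 [ 0.53596135 -0.18725652  0.112     ] [ 0.5358986  -0.18604134  0.112     ]
[390.19744059 176.13528336] 547.0 [385.37681159 268.4673913 ] 276.0 [ 0.59640674 -0.18948885  0.112     ] [ 0.59816709 -0.19074981  0.112     ]
[385.87378641 240.49514563] 206.0 [310.67586207 267.43448276] 290.0 [ 0.4753309  -0.18160531  0.112     ] [ 0.47347456 -0.18107441  0.112     ]
top [(90.2, -30), (90.5, -27), (90.6, -24), (90.8, -21), (90.3, -18), (90.0, -15), (89.6, -12), (89.4, -9), (89.2, -6), (90.0, -3), (90.6, 0), (90.9, 3), (91.1, 6), (91.4, 9), (91.8, 12), (91.8, 15), (91.8, 18), (91.4, 21), (90.9, 24), (90.6, 27)] (np.float64(91.8), 18, [0.541, -0.181])
side [(118.2, -30), (117.5, -27), (116.3, -24), (115.1, -21), (113.7, -18), (112.2, -15), (111.0, -12), (110.4, -9), (109.9, -6), (109.4, -3), (109.4, 0), (109.9, 3), (110.5, 6), (111.4, 9), (112.5, 12), (113.9, 15), (115.3, 18), (116.6, 21), (117.4, 24), (118.1, 27)] (np.float64(118.2), -30, [0.5365, -0.1855])
```

View pics/ov.png

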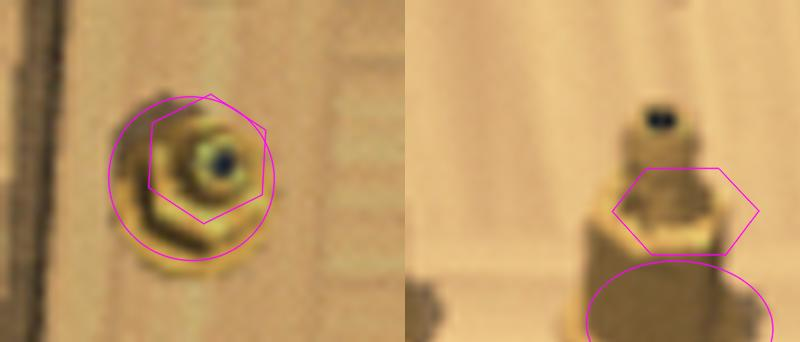

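The overlay at x=0.541 sits about 5 mm too far in +x in both views. The barb tips triangulate consistently to (0.536, -0.1866), and both cameras agree. I redo the yaw fit with the centre held there.

```bash
sed -i 's/^c=(.541,-.187)/c=(.536,-.1866)/; s/range(-30,30,3)/range(0,60,3)/; s/(.541,-.186),.005,.0005/(.536,-.1866),.0015,.0005/; s/,c,27)/,c,30)/g' fit2.py; python3 fit2.py|tail -2
```

```text
top [(76.7, 0), (76.4, 3), (76.1, 6), (76.0, 9), (75.7, 12), (75.7, 15), (76.4, 18), (77.2, 21), (79.5, 24), (82.2, 27), (84.8, 30), (86.2, 33), (87.1, 36), (87.3, 39), (86.6, 42), (85.0, 45), (83.2, 48), (81.1, 51), (79.6, 54), (77.9, 57)] (np.float64(87.3), 39, [0.5375, -0.1871])
side [(109.5, 0), (110.0, 3), (110.6, 6), (111.5, 9), (112.7, 12), (114.1, 15), (115.5, 18), (116.7, 21), (117.5, 24), (118.2, 27), (118.3, 30), (117.5, 33), (116.4, 36), (115.2, 39), (113.8, 42), (112.2, 45), (110.9, 48), (110.5, 51), (110.0, 54), (109.5, 57)] (np.float64(118.3), 30, [0.5365, -0.1856])
```

View pics/ov.png

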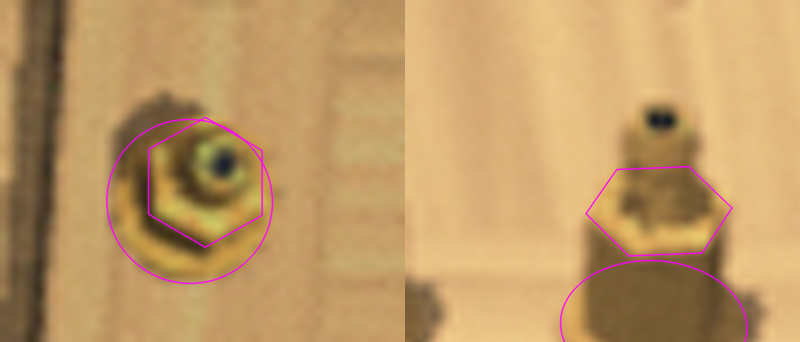

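The overlay now fits both views, with flats facing ±y at a tool-y angle of about 93°. Grasping now.

```bash
cat >> h.py <<'E'
def quat(deg): f=np.radians((deg+90)/2);return [0,np.cos(f),np.sin(f),0]
C=np.array([.5363,-.1866])
HO={10:(.5471,.0281),14:(.5573,.0646),18:(.5682,.1050),22:(.5799,.1476)}
E
python3 - <<'E'
from h import *
qs=[(abs(q[5]),d,q) for d in(93,-87) for q in[bot.solve_ik([*C,.16],quat(d))] if q is not None]
for a in qs: print(a[1],np.round(a[2],2))
d=min(qs)[1];print("use",d)
bot.move_pose([*C,.16],quat(d))
bot.move_linear([*C,.063],speed=.12,until_force=6)
print(bot.read_position(),bot.read_ft_force())
bot.set_gripper(0.0,grasp_force=60)
print("w",bot.read_gripper_width()*85,bot.read_finger_force(),bot.read_ft_force())
cv2.imwrite("pics/side1.png",bot.camera("side")[:,:,::-1])
bot.move_linear([*C,.175],speed=.08)
print("w",bot.read_gripper_width()*85,bot.read_ft_force(),bot.read_moment(),bot.read_clock(),d)
cv2.imwrite("pics/side2.png",bot.camera("side")[:,:,::-1])
a=cv2.imread("pics/side1.png")[190:340,270:430];b=cv2.imread("pics/side2.png")[130:280,270:430]
cv2.imwrite("pics/grasp.png",cv2.resize(np.hstack([a,b]),None,fx=2.5,fy=2.5,interpolation=cv2.INTER_CUBIC))
E
```

```text
93 [-0.46  0.41 -0.25  0.9   0.   -0.52]
-87 [-0.46  0.41 -0.25  0.9   0.    2.62]
use 93
[ 0.53688057 -0.1868175   0.06363858] [ 0.28833077  0.28308331 -0.40445629]
w 23.021864643082054 59.13330698183853 [-0.80528777  0.13143132  5.56549669]
w 22.978022773394024 [ 0.22593738 -0.38308293 -0.73659595] [-0.06154014  0.05222195  0.00916248] 6.6583 93
```

View pics/grasp.png

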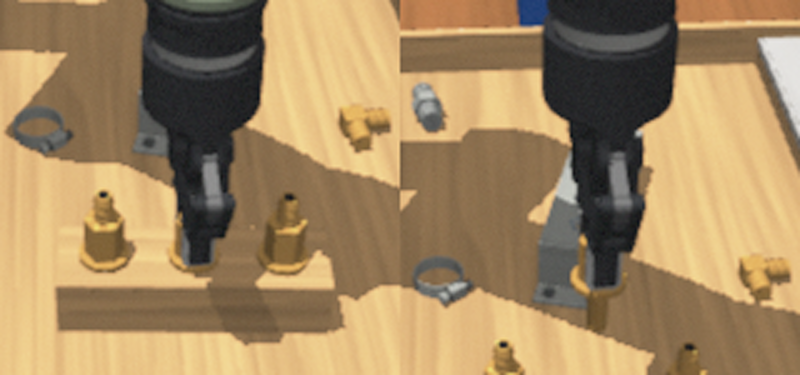

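The stem is gripped on its flats (width 23 mm) and lifted clear. The plain end at crop (597,310) looks about 14 mm wide against the 36 mm collar. Next is the test on the smallest hole.

```bash
cat >> h.py <<'E'
def press(xy,zlow,f=4,speed=.012):
    hit=bot.move_linear([*xy,zlow],speed=speed,until_force=f)
    p=bot.read_position();F=bot.read_ft_force();print("hit",hit,"p",np.round(p,4),"F",np.round(F,2),"t",round(bot.read_clock(),2));return hit,p,F
E
python3 - <<'E'
from h import *
h=np.array(HO[10])
bot.move_linear([*h,.175],speed=.15)
bot.move_linear([*h,.112],speed=.1)
print(bot.read_position(),bot.read_ft_force())
cv2.imwrite("pics/side3.png",bot.camera("side")[:,:,::-1])
press(h,.096); bot.wait(.4);print(bot.read_ft_force(),bot.read_position(),bot.read_clock())
cv2.imwrite("pics/side4.png",bot.camera("side")[:,:,::-1])
a,b=[cv2.imread(f"pics/side{i}.png")[170:270,290:390] for i in(3,4)]
cv2.imwrite("pics/h10.png",cv2.resize(np.hstack([a,b]),None,fx=4,fy=4,interpolation=cv2.INTER_CUBIC))
E
```

```text
[0.5475385  0.02796448 0.11242526] [ 0.88039595 -0.75242906 -2.44672927]
hit True p [0.5471 0.0281 0.101 ] F [1.16 0.18 4.78] t 10.02
[0.27697282 0.22617698 4.53809256] [0.54705655 0.02812458 0.10097701] 10.4167
```

View pics/h10.png

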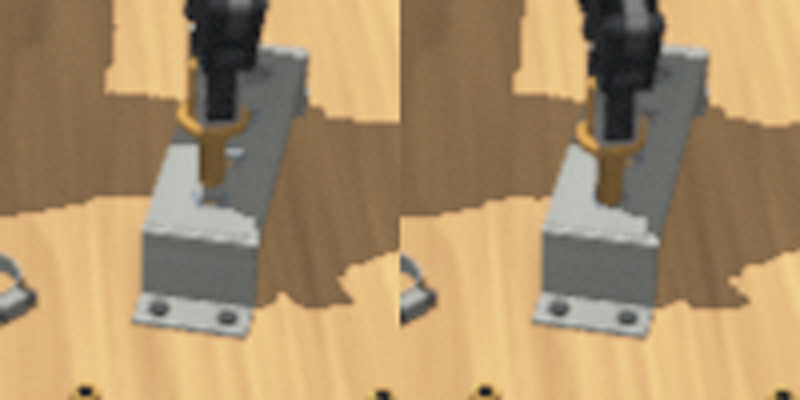

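It rests upright on the smallest hole, with contact at TCP z=0.101 as predicted and about 5 N. On to hole 14.

```bash
python3 - <<'E'
from h import *
h=np.array(HO[14]);o=np.array(HO[10])
bot.move_linear([*o,.111],speed=.06)
bot.move_linear([*h,.111],speed=.08)
hit,p,F=press(h,.092)
bot.wait(.3);print(bot.read_ft_force(),bot.read_moment(),bot.read_position())
E
```

```text
hit False p [0.5573 0.0646 0.0921] F [ 0.71  0.12 -1.13] t 13.16
[ 0.40379268  0.2212597  -1.29284551] [-0.0073608  -0.04355788  0.01035986] [0.55735038 0.06460529 0.09205697]
```

It is 9 mm into hole 14 with no resistance, so this is the 14 mm stem, as the picture suggested. I'll seat the shoulder and release.

```bash
python3 - <<'E'
from h import *
h=np.array(HO[14])
hit,p,F=press(h,.0715,f=4,speed=.015)
bot.wait(.2);print(bot.read_ft_force())
if p[2]<.0745:
    bot.set_gripper(.6);bot.wait(.3);print(bot.read_gripper_width(),bot.read_ft_force())
    bot.move_linear([*h,.18],speed=.12)
    bot.move_pose([.42,-.02,.30],quat(93))
for n in("top","side"): cv2.imwrite(f"pics/{n}5.png",bot.camera(n)[:,:,::-1])
print(bot.read_clock())
a=cv2.imread("pics/top5.png")[160:260,180:420];b=cv2.imread("pics/side5.png")[170:330,270:430]
f=lambda x,s:cv2.resize(x,s,interpolation=cv2.INTER_CUBIC)
cv2.imwrite("pics/end.png",np.hstack([f(a,(480,200)),f(b[:107],(300,200))]) if 0 else np.vstack([f(a,(600,250)),f(b[:80],(600,300))]))
E
```

```text
hit True p [0.5573 0.0646 0.0734] F [-0.36 -0.13  4.19] t 14.59
[-0.6087693   0.25985581  5.01539523]
0.5962443847705092 [-0.75109951  0.10294725 -0.27158127]
17.4417
```

View pics/end.png

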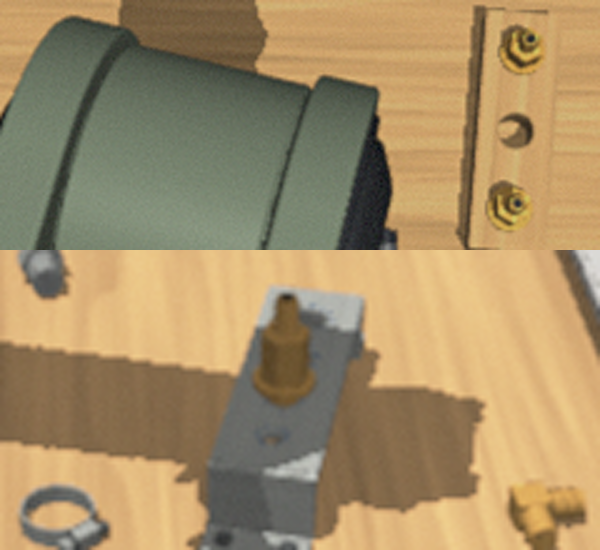

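The stem stands upright and released in hole 14 at crop (285,350). The end stems are still in the rack at (521,47) and (509,205), the middle pocket is empty, and the clamp and elbow have not moved.

```bash
python3 -c "
from cell import bot
print(bot.close_job())"
```

```text
the job is handed in; nothing more can be done
None
```

The middle stem rested on the 10 mm hole without entering, passed the 14 mm hole, and now stands there released with its shoulder on the plate; the job is handed in at about 17 s, with no verdict returned.

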